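# Hang the lift-off lid on the filament dry box and close it

## Task

Put the lift-off lid back on the filament dry box: take it by its rib from the sloping stand and, keeping it sloping about as it stands there, lower it so that both hook knuckles drop fully over the two hinge pins at the same time. Then swing it down gently, without letting it fall, until it lies flat and level on the box's rim, and let go; leave the jar, the scraper and the small loose spool where they are.

Things in the scene. Friction and masses are not known exactly. Their poses are not given: they have to be found in the camera images.
- box: Open grey dry box, fixed, 144 (x) x 176 (y) x 75 mm high (its rim), walls 4 mm; spools inside stay below 50 mm. Origin: centre of its underside, z up. On its -x side is a dark steel hinge rail. The closed lid has its axes parallel to the box's, its plate's underside on the rim and lid_grip 99 mm above the table.
- hinge_mid (a point): Nominal middle of the hinge axis, on the box (box axes; 92 mm to -x of its origin, 78 mm up). Two 8 mm pins lie along y, nominally centred at y = +60 and -60 mm, but the whole rail sits up to 10 mm to either side along y: this shift is NOT in the pose, find it by touch or sight. The rail is stiff to slide (40 N).
- rail_top (a point): Point on the box 14 mm above hinge_mid: the level of the tops of the rail's steel cheeks. Each pin spans a 22 mm gap between two cheeks, 5 mm thick and 16 mm along x, which shift along y with the pins. A knuckle that lands on cheeks stops 22 mm too high; on top of a pin, 12 mm too high.
- stand: Black stand fixed to the table, base 150 x 100 mm; its deck rises towards +x at 26 degrees and the lid rests on it, hinge edge down against a ledge. Origin: centre of its underside. The middle of the resting lid's underside is about 85 mm above it.
- lid_grip (a point): Centre of the lid's black grip rib: 12 (x) x 80 (y) mm, 36 mm high on the plate. Axes: x from hinge edge to free edge, y along the hinge, z out of the top. Plate 150 (x) x 200 (y) x 6 mm, centred in x, y; its top 18 mm, its underside 24 mm below. It starts sloping 26 degrees, free edge up. A strip 8 mm deep under x = 60 mm goes inside the box with 5 mm play. 0.2 to 0.45 kg.
- knuckle_left (a point): Seat of the lid's left hook knuckle: the point on the pin's axis once fully down. Lid axes; at (-92, 60, -21) mm from lid_grip. The hook is 18 mm wide along y, an inverted U 24 mm across with a 12 mm slot, roof 4 mm above and prong ends 8 mm below this point. The slot is canted 26 degrees: it opens straight down when the lid slopes as on the stand.
- knuckle_right (a point): The same for the right knuckle: at (-92, -60, -21) mm from lid_grip.
- lid: The whole loose lid, grey with two dark steel hook knuckles; same axes as lid_grip, origin in the middle of the plate's underside, 24 mm below that point.
- jar: Bystander: clear jar with black cap, 40 mm diameter, 55 mm high; origin at the centre of its underside.
- scraper: Bystander: scraper 160 mm long lying flat; x along its length.
- spool: Bystander: small lying sample spool with blue filament, 70 mm diameter, 40 mm high; origin at the centre of its underside.
Mind the look-alikes: they are no part of the job. What is shaped like the box but green is not meant.

How it is judged:
By the outcome, as a careful person would: the job done as asked, in the order asked, and still so for the second after the job is handed in, with the robot touching nothing.
It also fails if it takes over 58 s, if anything falls off the work surface, if the arm or the gripper's body presses on something with over 40 N, if the wrist force passes 120 N, or if a joint passes its speed limit or range.

## Robot

A 6-joint arm with a two-finger parallel gripper is mounted at the origin on the work surface. World frame = base frame: x ahead of the robot, y to its left, z up, the work surface at z = 0. Lengths are in m, angles in rad, forces in N, time in s.
With the tool pointing down it reaches from about 0.3 to 0.75 m from the base axis. Payload 8.5 kg.
Tool frame: the origin (TCP) lies on the centre line of the jaws, within the pads' length; the fingertips stand nose_length ahead of it and the grasp point (between the pads) lies 3 mm ahead of it (nose_length is the distance from the TCP to the fingertips, in m); z points along the fingers, y is the line along which they close (so a half turn about z gives the same grasp; the last joint's range is limited). The gripper opens to 85 mm and grips with 20 to 120 N. Pads are 22 mm wide; open, the fingers measure 114 mm over their backs; the gripper's body (76 mm by 85 mm) begins 54 mm behind the grasp point. The pads swing forward as they close: fully open they stand 13 mm farther back than shut.
Start: joints at [-1.431, 0.381, 1.297, -0, 1.464, -0.215], TCP at [0.191, -0.516, 0.253] pointing down, gripper open.
Joint ranges: [-3.11, 3.11], [-0.89, 2.33], [0.22, 2.48], [-1.42, 4.56], [0.17, 2.85], [-2.88, 2.88]. Speed limits (rad/s): [2.39, 2.39, 3.14, 3.14, 3.14, 3.14].

## Interface

Orientations are given as [roll, pitch, yaw] about the fixed x, y, z axes, in that order (R = Rz(yaw) Ry(pitch) Rx(roll)).
In Python, from cell import observe, grab_frame, job_done, nose_length gives the robot as it stands. The module is installed in compiled form; this text tells all that it offers.
- The arm moves only by the tool carry_out, never from a script. Its argument "steps" is a list of rows, each an object with "turn": the turn, a rotation vector about the tool's x, y, z in degrees, a list of three; "travel": the shift along the tool's x, y, z in cm, a list of three; "grip": the closure, from 0 (fully open) to 1 (shut). In form: [{"turn": [ax, ay, az], "travel": [dx, dy, dz], "grip": grip}, ...]. A call has 1 to 20 rows; each row shifts and turns the commanded pose from where the row before left it, along the tool's axes as they then stand; what a row does not reach is not made up. A row lasts 1/10 s, in which the tool goes at most 50 mm and 8.59 degrees, less where a joint would pass 70% of its speed; a pose out of reach is approached as far as the arm can. A call with a gripper value outside its range is refused whole. The fingers move at their own pace and stop on an object; the grip force is fixed at half the most. Time passes only in rows, so rows that do not move let the fingers close. It gives the time, the measured TCP pose, the force, the opening and the grip force at its end, in the units of the state.
- observe(): the state, without advancing time (a new reading comes with each control period).
- grab_frame(name): name is "scene" or "side" or "wrist"; returns a dict with "color" (384x512x3 uint8, red, green, blue), "camera_matrix" (3x3 intrinsics, pixels), "world_to_cam" (4x4, takes a point from world to camera coordinates). Camera axes: x right, y up, looking along -z (the intrinsics and any distortion apply to the point x, -y, -z); pixel columns grow to the right and rows downward; lengths in m; the calibration is good to about 2 mm. A picture is of the moment at which its call begins. There is no depth.
- job_done(): hands the job in; it is judged then, once.
The state is a dict: "time": time; "q": joint angles; "qvel": joint speeds; "joint_efforts": joint torques, N m; "ee_pos": TCP position; "ee_rot": TCP orientation; "force": force on the tool from outside, world axes, zero at the start; "wrist_torque": the same for the moment, N m; "width": opening from 0.0 (shut) to 1.0 (fully open); "grasp_force": force on a finger pad.
Only numpy, scipy, OpenCV 4.12 (cv2) and the standard library are available. Lean on these libraries where they do the work, as an engineer would, in place of code of your own. Each camera call takes 0.05 s, during which the arm holds its last target. There are 200 camera calls.

## Working session

There is one attempt and no reset: what is moved stays moved. The work goes in short steps, Python scripts to look and compute and a tool call to move; the robot and the scene stay as the last step left them, time stands still between calls to the robot, and variables do not carry over. Pictures are saved under pics/ and viewed, at most 10 in all, crops included, and the job is handed in when it is done.

Besides the shell and the picture viewer there is one more tool, called after "Request:" as name(argument=value, ...), one argument or row to a line, values as JSON. carry_out: Moves the arm, as the interface text tells. Its arguments: {"type":"object","properties":{"steps":{"type":"array","items":{"type":"object","properties":{"turn":{"type":"array","items":{"type":"number"}},"travel":{"type":"array","items":{"type":"number"}},"grip":{"type":"number"}}}}},"required":["steps"]}

```bash
mkdir -p pics; ls
python3 - <<'E'
from cell import *
import cv2,numpy as np
print(nose_length if not callable(nose_length) else nose_length()); s=observe(); print(s)
ims=[]
for n in ["scene","side"]:
    f=grab_frame(n); cv2.imwrite(f"pics/{n}0.png",f["color"][:,:,::-1]); np.savez(f"pics/{n}0.npz",**{k:f[k] for k in("color","camera_matrix","world_to_cam")}); print(n,f["camera_matrix"],f["world_to_cam"],f.keys())
E
```

```text
pics
0.022
{'time': 0.0, 'q': array([-1.43127787e+00,  3.81179187e-01,  1.29826722e+00, -2.32393996e-05,
        1.46360688e+00, -2.15291668e-01]), 'qvel': array([-4.82799240e-05,  4.79014644e-05,  1.75294026e-03,  1.28401014e-03,
       -2.70065352e-04, -1.36265938e-03]), 'joint_efforts': array([ 3.26969885e-04, -4.48464096e+01, -2.31278658e+01, -1.78209029e-04,
        4.69346938e-03, -6.35671142e-06]), 'ee_pos': array([ 0.19103535, -0.51547015,  0.25271861]), 'ee_rot': array([-3.14016080e+00, -2.89469670e-04,  3.54812424e-01]), 'force': array([-0.0892358 , -0.35452812, -0.74813393]), 'wrist_torque': array([ 0.03638677, -0.00069445, -0.00583248]), 'grasp_force': 0.0, 'width': 1.0022409695815149}
scene [[349.42158081   0.         255.64638901]
 [  0.         349.42158081 193.13316447]
 [  0.           0.           1.        ]] [[-0.89346822  0.44891953  0.01363093  0.49143245]
 [-0.32403839 -0.66534291  0.67254586  0.13467942]
 [ 0.31098822  0.59648141  0.7399299  -1.0578141 ]
 [ 0.          0.          0.          1.        ]] dict_keys(['color', 'camera_matrix', 'world_to_cam'])
side [[381.81932403   0.         250.99582282]
 [  0.         381.81932403 195.97477344]
 [  0.           0.           1.        ]] [[-0.95631087 -0.29230955 -0.00496526  0.53101792]
 [ 0.13756593 -0.46491272  0.87460378 -0.16332416]
 [-0.25796345  0.83571005  0.48481292 -0.65747136]
 [ 0.          0.          0.          1.        ]] dict_keys(['color', 'camera_matrix', 'world_to_cam'])
```

View pics/scene0.png

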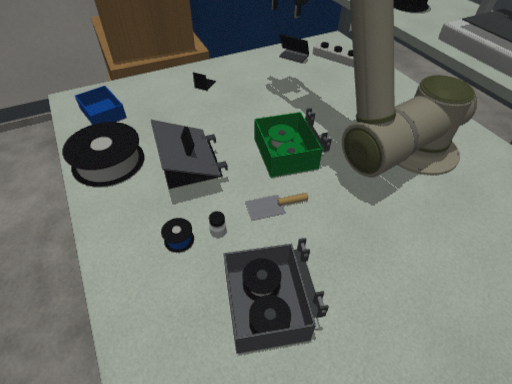

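View pics/side0.png

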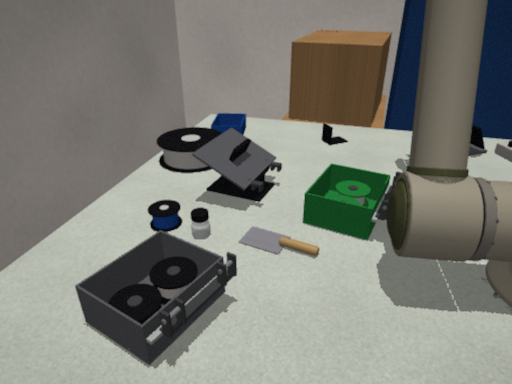

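The grey box is at scene (270,295), with its hinge rail on the right, towards the base. The green box at (287,143) and the blue tray at (100,105) are look-alikes. The lid on the black stand is at (190,150); the small black stand at (203,80) is another look-alike. Next is one close composite of both targets.

```bash
cat > h.py <<'E'
import numpy as np,cv2
def load(n): return dict(np.load(f"pics/{n}.npz"))
def ray(f,uv):
    K=f["camera_matrix"];T=f["world_to_cam"]
    d=np.linalg.solve(K,np.array([uv[0],uv[1],1.0]));d=d*[1,-1,-1]
    R=T[:3,:3];return -R.T@T[:3,3],R.T@d/np.linalg.norm(d)
def onz(f,uv,z):
    c,d=ray(f,uv);return c+d*(z-c[2])/d[2]
def tri(obs):
    A=np.zeros((3,3));b=np.zeros(3)
    for f,uv in obs:
        c,d=ray(f,uv);P=np.eye(3)-np.outer(d,d);A+=P;b+=P@c
    p=np.linalg.solve(A,b)
    return p,[round(1e3*np.linalg.norm((np.eye(3)-np.outer(ray(f,u)[1],ray(f,u)[1]))@(p-ray(f,u)[0])),1) for f,u in obs]
def proj(f,p):
    q=f["world_to_cam"][:3,:3]@p+f["world_to_cam"][:3,3];q=q*[1,-1,-1];u=f["camera_matrix"]@q;return u[:2]/u[2]
def Rrpy(r):
    from scipy.spatial.transform import Rotation as R
    return R.from_euler("xyz",r).as_matrix()
def grab(n,tag):
    from cell import grab_frame
    f=grab_frame(n);np.savez(f"pics/{tag}.npz",**{k:f[k] for k in("color","camera_matrix","world_to_cam")});return f
E
python3 - <<'E'
from h import *
a=load("scene0")["color"];b=load("side0")["color"]
def c(im,x,y,w=133,h=120,s=3): return cv2.resize(im[y:y+h,x:x+w],(w*s,int(h*s*.83)) if 0 else (399,int(h*399/w)),interpolation=cv2.INTER_CUBIC)
t=lambda im,x,y:cv2.resize(im[y:y+100,x:x+133],(399,300),interpolation=cv2.INTER_CUBIC)
o=np.vstack([np.hstack([t(a,120,100),t(b,180,115)]),np.hstack([t(a,215,240),t(b,110,240)])])
cv2.imwrite("pics/comp.png",o[:,:,::-1])
E
```

```text
(no output)
```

View pics/comp.png

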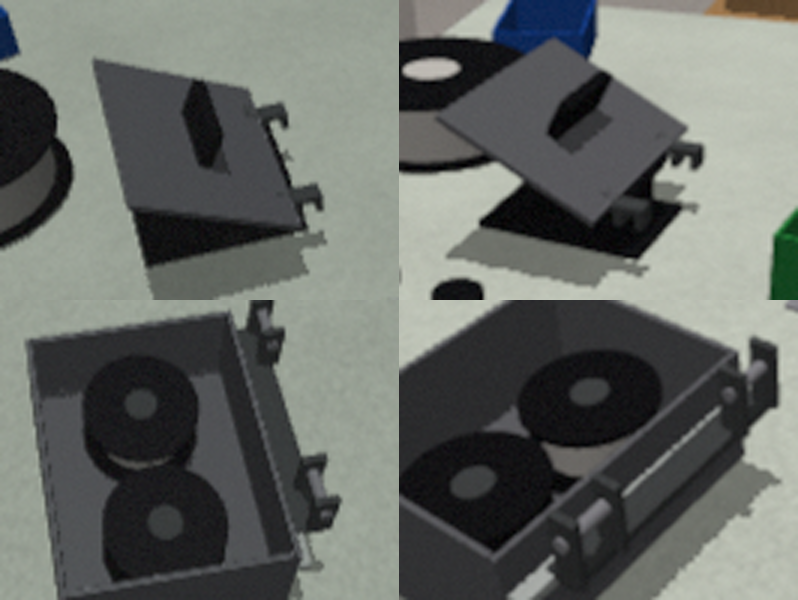

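Top row: the lid on its stand, free edge at the left, rib at scene ≈(187,142), hooks at (211,137) and (223,165). Bottom row: the grey box with its rail and two pin brackets, scene ≈(303,250) and (321,303). These are the right objects. Now triangulating.

Run:
```python
from h import *
np.set_printoptions(precision=4,suppress=True)
a=load("scene0");b=load("side0")
print("cams",ray(a,(0,0))[0],ray(b,(0,0))[0])
R=[onz(a,u,.075) for u in [(224,253.3),(291.7,245),(314,324.3),(235,339)]]
for r in R: print("rim",r)
print([np.linalg.norm(R[i]-R[(i+1)%4]) for i in range(4)], "ctr",np.mean(R,0))
# side: rim corners
for n,u in dict(hingeFar=(222.3,257.5),hingeNear=(142,325)).items(): print("side",n,onz(b,u,.075))
P=[]
for ua,ub in [((151.7,120),(232,127.7)),((203.3,130),(276.3,157.7)),((221,176.7),(245.3,189)),((164,169),(193,154.3))]:
    p,e=tri([(a,ua),(b,ub)]);P.append(p);print("lid",p,e)
P=np.array(P);print([np.linalg.norm(P[i]-P[(i+1)%4]) for i in range(4)],P.mean(0))
x=P[0]+P[3]-P[1]-P[2];y=P[2]+P[3]-P[0]-P[1];print("slope",np.degrees(np.arctan2(x[2],np.hypot(*x[:2]))),"yaw x",np.degrees(np.arctan2(x[1],x[0])),"yaw y-90",np.degrees(np.arctan2(y[1],y[0]))-90)
```

```text
cams [0.8117 0.5    0.6854] [0.3607 0.6287 0.4642]
rim [0.6876 0.1277 0.075 ]
rim [0.5531 0.1713 0.075 ]
rim [0.603  0.3324 0.075 ]
rim [0.7382 0.2936 0.075 ]
[np.float64(0.14128843251537623), np.float64(0.16865976977514469), np.float64(0.14072082035236566), np.float64(0.17348150978759572)] ctr [0.6455 0.2313 0.075 ]
side hingeFar [0.5522 0.1689 0.075 ]
side hingeNear [0.6028 0.3313 0.075 ]
lid [ 0.7055 -0.3142  0.1213] [np.float64(0.8), np.float64(0.8)]
lid [ 0.5735 -0.2924  0.0583] [np.float64(0.1), np.float64(0.1)]
lid [ 0.5997 -0.098   0.0567] [np.float64(2.0), np.float64(2.0)]
lid [ 0.7312 -0.117   0.1199] [np.float64(0.2), np.float64(0.2)]
[np.float64(0.14787262825440925), np.float64(0.19615376843129517), np.float64(0.14714021246466988), np.float64(0.1988914792678051)] [ 0.6525 -0.2054  0.089 ]
slope 25.334189611878 yaw x -8.82542121953344 yaw y-90 -7.56193546634978
```

```bash
cat >> h.py <<'E'
from scipy.spatial.transform import Rotation as Ro
def lidR(yaw,slope):  # lid axes in world, deg
    return (Ro.from_euler("z",yaw,degrees=True)*Ro.from_euler("y",-slope,degrees=True)).as_matrix()
def toolR(L): return np.column_stack([L[:,1],L[:,0],-L[:,2]])  # tool y = lid x, z = -lid z
def rows(p,R,n,src=None):
    """per-row turn(deg), travel(cm) for n equal rows from the measured pose (or src)"""
    from cell import observe
    if src is None: s=observe();src=(s["ee_pos"],Rrpy(s["ee_rot"]))
    w=Ro.from_matrix(src[1].T@R).as_rotvec()/n
    M=sum(src[1]@Ro.from_rotvec(w*i).as_matrix() for i in range(n))
    t=np.linalg.solve(M,np.array(p)-src[0])*100
    print(n,"rows turn",np.degrees(w).round(3),"travel",t.round(3)); return np.degrees(w),t
E
python3 - <<'E'
from h import *
L=lidR(-8.2,26);c=np.array([.6525,-.2054,.089]);g=c+.018*L[:,2];print(g)
R=toolR(L); rows(g+L[:,2]*.13,R,20)
E
```

```text
[ 0.64468999 -0.20427456  0.10517829]
20 rows turn [-1.175  0.694 -3.019] travel [2.61  0.434 0.366]
```

Request:
carry_out(
  steps=[
    {"turn":[-1.175,0.694,-3.019],"travel":[2.61,0.434,0.366],"grip":0},
    {"turn":[-1.175,0.694,-3.019],"travel":[2.61,0.434,0.366],"grip":0},
    {"turn":[-1.175,0.694,-3.019],"travel":[2.61,0.434,0.366],"grip":0},
    {"turn":[-1.175,0.694,-3.019],"travel":[2.61,0.434,0.366],"grip":0},
    {"turn":[-1.175,0.694,-3.019],"travel":[2.61,0.434,0.366],"grip":0},
    {"turn":[-1.175,0.694,-3.019],"travel":[2.61,0.434,0.366],"grip":0},
    {"turn":[-1.175,0.694,-3.019],"travel":[2.61,0.434,0.366],"grip":0},
    {"turn":[-1.175,0.694,-3.019],"travel":[2.61,0.434,0.366],"grip":0},
    {"turn":[-1.175,0.694,-3.019],"travel":[2.61,0.434,0.366],"grip":0},
    {"turn":[-1.175,0.694,-3.019],"travel":[2.61,0.434,0.366],"grip":0},
    {"turn":[-1.175,0.694,-3.019],"travel":[2.61,0.434,0.366],"grip":0},
    {"turn":[-1.175,0.694,-3.019],"travel":[2.61,0.434,0.366],"grip":0},
    {"turn":[-1.175,0.694,-3.019],"travel":[2.61,0.434,0.366],"grip":0},
    {"turn":[-1.175,0.694,-3.019],"travel":[2.61,0.434,0.366],"grip":0},
    {"turn":[-1.175,0.694,-3.019],"travel":[2.61,0.434,0.366],"grip":0},
    {"turn":[-1.175,0.694,-3.019],"travel":[2.61,0.434,0.366],"grip":0},
    {"turn":[-1.175,0.694,-3.019],"travel":[2.61,0.434,0.366],"grip":0},
    {"turn":[-1.175,0.694,-3.019],"travel":[2.61,0.434,0.366],"grip":0},
    {"turn":[-1.175,0.694,-3.019],"travel":[2.61,0.434,0.366],"grip":0},
    {"turn":[-1.175,0.694,-3.019],"travel":[2.61,0.434,0.366],"grip":0},
  ],
)

```text
time: 2.1
ee_pos: [0.5887, -0.1953, 0.2218]
ee_rot: [2.687, 0.002, 1.43]
force: [-0.6, 0.2, -0.6]
width: 1.003
grasp_force: 0.0
```

Run:
```python
from h import *
np.set_printoptions(precision=4,suppress=True)
L=lidR(-8.2,26);c=np.array([.6525,-.2054,.089]);g=c+.018*L[:,2]
rows(g+L[:,2]*.13,toolR(L),1)
f=grab("wrist","w1");T=f["world_to_cam"];print(f["camera_matrix"],T)
from cell import observe
s=observe();Rt=Rrpy(s["ee_rot"]);cc=-T[:3,:3].T@T[:3,3]
print("cam in tool",Rt.T@(cc-s["ee_pos"]),"axes",Rt.T@T[:3,:3].T)
im=f["color"].copy()
for x,y in [(-75,-100),(-75,100),(75,-100),(75,100)]:
    u=proj(f,c+L@np.array([x,y,0])/1e3);print(u);cv2.circle(im,tuple(int(round(v)) for v in u),3,(255,0,0),1)
for y in(-40,40):
  for x in (-6,6):
    u=proj(f,c+L@np.array([x,y,36])/1e3);cv2.circle(im,tuple(int(round(v)) for v in u),3,(0,255,0),1)
cv2.imwrite("pics/w1.png",cv2.resize(im,(768,576))[:,:,::-1])
```

```text
1 rows turn [0.03  0.026 0.145] travel [-0.092 -0.018 -0.033]
[[281.3176   0.     253.7947]
 [  0.     281.3176 190.0076]
 [  0.       0.       1.    ]] [[ 0.8898 -0.1268  0.4385 -0.6455]
 [ 0.2561  0.9338 -0.2497  0.0514]
 [-0.3778  0.3345  0.8634 -0.0399]
 [ 0.      0.      0.      1.    ]]
cam in tool [ 0.0689  0.0003 -0.1211] axes [[-0.0051  0.9601  0.2798]
 [ 1.      0.0048  0.0016]
 [ 0.0002  0.2798 -0.9601]]
[184.8589 274.1693]
[169.9267  77.0141]
[322.7583 274.3342]
[338.3328  77.2735]
```

View pics/w1.png

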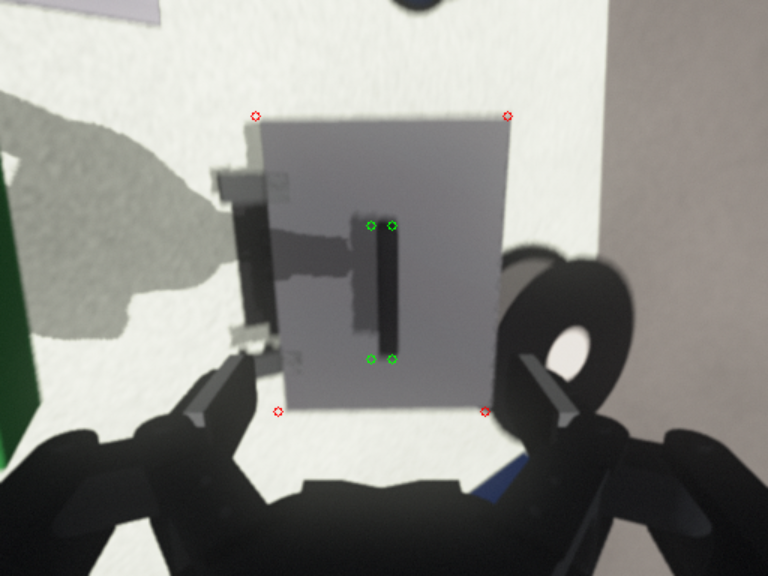

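The wrist view shows the lid: plate corners at about (262,121), (510,121), (288,408), (493,407), and rib between (377..397, 220..356). It lies about 4 px (≈3 mm) towards +x of my estimate. Refining from these corners.

Run:
```python
from h import *
np.set_printoptions(precision=4,suppress=True)
f=load("w1");g=cv2.cvtColor(f["color"],cv2.COLOR_RGB2GRAY)
big=np.array([[262,121],[510,121],[288,408],[493,407]],np.float32);p0=(big+.5)/1.5-.5
p=cv2.cornerSubPix(g,p0.reshape(-1,1,2).copy(),(4,4),(-1,-1),(3,30,.01)).reshape(-1,2);print(p0,p)
O=np.array([[-75,100,0],[75,100,0],[-75,-100,0],[75,-100,0]],float)/1e3
for q in(p0,p):
    ok,rv,tv=cv2.solvePnP(O,q.astype(float),f["camera_matrix"],None)
    C=np.diag([1,-1,-1.]);T=f["world_to_cam"]
    L=T[:3,:3].T@C@cv2.Rodrigues(rv)[0];c=T[:3,:3].T@(C@tv[:,0]-T[:3,3])
    print(L,c,"slope",np.degrees(np.arcsin(L[2,0])),"yaw",np.degrees(np.arctan2(L[1,0],L[0,0])),"roll",np.degrees(np.arcsin(L[2,1])))
    print((cv2.projectPoints(O,rv,tv,f["camera_matrix"],None)[0][:,0]-q).round(2).tolist())
    for v in ([-6,40,36],[6,40,36],[-6,-40,36],[6,-40,36]): print(((proj(f,c+L@np.array(v)/1e3)+.5)*1.5-.5).round(1))
```

```text
[[174.5     80.5   ]
 [339.8333  80.5   ]
 [191.8333 271.8333]
 [328.5    271.1667]] [[173.8271  79.9188]
 [340.2369  77.9048]
 [190.3896 273.5966]
 [328.5    271.1667]]
[[ 0.8891  0.1227 -0.441 ]
 [-0.1128  0.9924  0.0488]
 [ 0.4436  0.0064  0.8962]] [ 0.659  -0.2084  0.0855] slope 26.336154857254808 yaw -7.228805080379094 roll 0.3647113176503397
[[0.73, 0.89], [0.43, -1.64], [0.41, 0.73], [-1.82, 0.2]]
[377.4 228.8]
[398.6 228.6]
[379.5 357.1]
[398.9 356.9]
[[ 0.8954  0.126  -0.427 ]
 [-0.1122  0.992   0.0575]
 [ 0.4308 -0.0036  0.9024]] [ 0.6579 -0.207   0.0877] slope 25.521273212867158 yaw -7.143168933874908 roll -0.2049282271713435
[[0.25, -0.08], [-0.02, -0.63], [0.91, 0.45], [-1.18, 0.42]]
[378.  226.6]
[399.4 226.3]
[380.2 356.9]
[399.8 356.6]
```

Run:
```python
from h import *
L=lidR(-7.6,26);c=np.array([.656,-.2063,.0895]);g=c+.018*L[:,2];print(g)
rows(g+L[:,2]*.009,toolR(L),15)
```

```text
[ 0.64817863 -0.20525641  0.10567829]
15 rows turn [ 0.001  0.007 -0.011] travel [-0.035  0.023  0.81 ]
```

Request:
carry_out(
  steps=[
    {"turn":[0,0,-0.1],"travel":[-0.1,0.1,1.1],"grip":0},
    {"turn":[0,0,-0.1],"travel":[-0.1,0.1,1.1],"grip":0},
    {"turn":[0,0,0],"travel":[-0.1,0.1,1.1],"grip":0},
    {"turn":[0,0,0],"travel":[-0.1,0.05,1.1],"grip":0},
    {"turn":[0,0,0],"travel":[-0.1,0,1.1],"grip":0},
    {"turn":[0,0,0],"travel":[0,0,1.1],"grip":0},
    {"turn":[0,0,0],"travel":[0,0,1.1],"grip":0},
    {"turn":[0,0,0],"travel":[0,0,1.1],"grip":0},
    {"turn":[0,0,0],"travel":[0,0,1.1],"grip":0},
    {"turn":[0,0,0],"travel":[0,0,0.9],"grip":0},
    {"turn":[0,0,0],"travel":[0,0,0.7],"grip":0},
    {"turn":[0,0,0],"travel":[0,0,0.65],"grip":0},
    {"turn":[0,0,0],"travel":[0,0,0],"grip":0},
  ],
)

```text
time: 3.45
ee_pos: [0.6436, -0.2094, 0.1137]
ee_rot: [2.688, 0.002, 1.431]
force: [-0.7, -0.1, 1.1]
width: 1.002
grasp_force: 0.0
```

Run:
```python
from h import *
np.set_printoptions(precision=4,suppress=True)
L=lidR(-7.6,26);c=np.array([.656,-.2063,.0895]);g=c+.018*L[:,2]
rows(g+L[:,2]*.009,toolR(L),1)
f=grab("wrist","w2");cv2.imwrite("pics/w2.png",f["color"][:,:,::-1])
```

```text
1 rows turn [-0.037  0.31  -0.316] travel [ 0.47   0.005 -0.002]
```

View pics/w2.png

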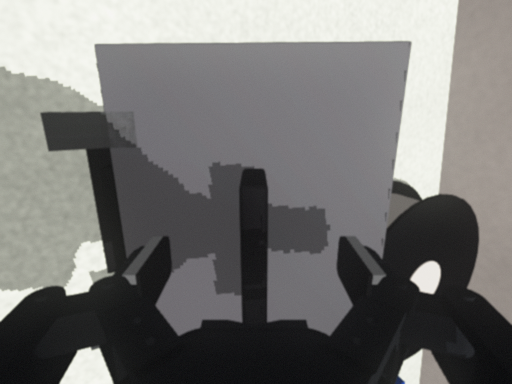

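Rib is centred between the jaws (column 254), fingers either side at 150 and 360. I shift 4.5 mm along tool x and close.

Request:
carry_out(
  steps=[
    {"turn":[0,0,-0.3],"travel":[0.25,0,0],"grip":0},
    {"turn":[0,0,0],"travel":[0.2,0,0],"grip":0},
    {"grip":0.5},
    {"grip":1},
    {"grip":1},
    {"grip":1},
    {"grip":1},
    {"grip":1},
    {"grip":1},
    {"grip":1},
    {"grip":1},
    {"grip":1},
  ],
)

```text
schema error: expected keys turn, travel, grip
```

Run:
```python
from h import *
np.set_printoptions(precision=4,suppress=True)
f=grab("wrist","w3");cv2.imwrite("pics/w3.png",f["color"][:,:,::-1])
from cell import observe
s=observe();print(s["ee_pos"],s["ee_rot"],s["force"],s["width"],s["grasp_force"])
```

```text
[ 0.6436 -0.2095  0.1147] [2.6872 0.003  1.4307] [-0.0666 -0.2421  0.1983] 0.9988674953707867 0.0
```

Request:
carry_out(
  steps=[
    {"turn":[0,0,-0.3],"travel":[0.25,0,0],"grip":0},
    {"turn":[0,0,0],"travel":[0.2,0,0],"grip":0},
    {"turn":[0,0,0],"travel":[0,0,0],"grip":0.5},
    {"turn":[0,0,0],"travel":[0,0,0],"grip":1},
    {"turn":[0,0,0],"travel":[0,0,0],"grip":1},
    {"turn":[0,0,0],"travel":[0,0,0],"grip":1},
    {"turn":[0,0,0],"travel":[0,0,0],"grip":1},
    {"turn":[0,0,0],"travel":[0,0,0],"grip":1},
    {"turn":[0,0,0],"travel":[0,0,0],"grip":1},
    {"turn":[0,0,0],"travel":[0,0,0],"grip":1},
    {"turn":[0,0,0],"travel":[0,0,0],"grip":1},
  ],
)

```text
time: 4.65
ee_pos: [0.644, -0.205, 0.1146]
ee_rot: [2.688, 0.005, 1.435]
force: [-3.5, -0.3, 3.3]
width: 0.131
grasp_force: 59.3
```

Run:
```python
from h import *
np.set_printoptions(precision=4,suppress=True)
f=grab("wrist","w3");cv2.imwrite("pics/w3.png",f["color"][:,:,::-1])
from cell import observe
s=observe();print(s["ee_pos"],s["ee_rot"],s["force"],s["width"],s["grasp_force"])
g=cv2.cvtColor(f["color"],cv2.COLOR_RGB2GRAY).astype(float)
# far plate edge and left/right edges by strongest gradient
for x in range(150,400,50):
    c=g[5:110,x-3:x+4].mean(1);i=np.argmin(np.diff(c));print("col",x,"edge row",i+5.5,np.diff(c)[i].round(0))
for y in (70,90,110,130,150): 
    r=g[y-2:y+3].mean(0);d=np.diff(r);print("row",y,"L",60+np.argmin(d[60:180])+.5,"R",370+np.argmax(d[370:440])+.5)
```

```text
[ 0.644  -0.2051  0.1146] [2.6876 0.0052 1.4354] [-4.1912  0.5812  3.2192] 0.1319665479079687 59.348788261413574
col 150 edge row 52.5 -63.0
col 200 edge row 52.5 -59.0
col 250 edge row 52.5 -57.0
col 300 edge row 52.5 -59.0
col 350 edge row 52.5 -56.0
row 70 L 99.5 R 407.5
row 90 L 102.5 R 404.5
row 110 L 104.5 R 401.5
row 130 L 82.5 R 398.5
row 150 L 106.5 R 395.5
```

Gripped at 59 N, with the far plate edge level and the sides symmetric. Now a straight vertical lift of 10 cm.

Request:
carry_out(
  steps=[
    {"turn":[0,0,0],"travel":[0,0.22,-0.45],"grip":1},
    {"turn":[0,0,0],"travel":[0,0.44,-0.9],"grip":1},
    {"turn":[0,0,0],"travel":[0,0.44,-0.9],"grip":1},
    {"turn":[0,0,0],"travel":[0,0.44,-0.9],"grip":1},
    {"turn":[0,0,0],"travel":[0,0.44,-0.9],"grip":1},
    {"turn":[0,0,0],"travel":[0,0.44,-0.9],"grip":1},
    {"turn":[0,0,0],"travel":[0,0.44,-0.9],"grip":1},
    {"turn":[0,0,0],"travel":[0,0.44,-0.9],"grip":1},
    {"turn":[0,0,0],"travel":[0,0.44,-0.9],"grip":1},
    {"turn":[0,0,0],"travel":[0,0.44,-0.9],"grip":1},
    {"turn":[0,0,0],"travel":[0,0.22,-0.45],"grip":1},
  ],
)

```text
time: 5.8
ee_pos: [0.6445, -0.2046, 0.2161]
ee_rot: [2.686, 0.006, 1.435]
force: [-0.5, -0.1, -3.2]
width: 0.129
grasp_force: 58.5
```

```bash
cat >> h.py <<'E'
# lid_grip in tool frame (m): lid y = tool x
OFF=np.array([-.003,0,.0088])
def tcp_for_knuckle(h,yaw,slope):
    """TCP pose putting hinge seat midpoint at h"""
    L=lidR(yaw,slope);R=toolR(L);g=np.array(h)+L@np.array([.092,0,.021]);return g-R@OFF,R
E
python3 - <<'E'
from h import *
from cell import observe
s=observe();print(s["ee_pos"],s["ee_rot"],s["force"],s["wrist_torque"],s["width"])
h=np.array([.5587,.2569,.078])
p,R=tcp_for_knuckle(h+[0,0,.05],-17.2,26);print(p)
rows(p,R,20)
E
```

```text
[ 0.64449947 -0.20463386  0.21610234] [2.68614032 0.00571482 1.43539012] [-0.47457597 -0.06472027 -3.15098521] [0.05152085 0.4715772  0.00211862] 0.12851403885392548
[0.62609895 0.23917699 0.19511421]
20 rows turn [ 0.006 -0.193  0.431] travel [ 2.152 -0.547 -0.158]
```

Request:
carry_out(
  steps=[
    {"turn":[0.006,-0.193,0.431],"travel":[2.152,-0.547,-0.158],"grip":1},
    {"turn":[0.006,-0.193,0.431],"travel":[2.152,-0.547,-0.158],"grip":1},
    {"turn":[0.006,-0.193,0.431],"travel":[2.152,-0.547,-0.158],"grip":1},
    {"turn":[0.006,-0.193,0.431],"travel":[2.152,-0.547,-0.158],"grip":1},
    {"turn":[0.006,-0.193,0.431],"travel":[2.152,-0.547,-0.158],"grip":1},
    {"turn":[0.006,-0.193,0.431],"travel":[2.152,-0.547,-0.158],"grip":1},
    {"turn":[0.006,-0.193,0.431],"travel":[2.152,-0.547,-0.158],"grip":1},
    {"turn":[0.006,-0.193,0.431],"travel":[2.152,-0.547,-0.158],"grip":1},
    {"turn":[0.006,-0.193,0.431],"travel":[2.152,-0.547,-0.158],"grip":1},
    {"turn":[0.006,-0.193,0.431],"travel":[2.152,-0.547,-0.158],"grip":1},
    {"turn":[0.006,-0.193,0.431],"travel":[2.152,-0.547,-0.158],"grip":1},
    {"turn":[0.006,-0.193,0.431],"travel":[2.152,-0.547,-0.158],"grip":1},
    {"turn":[0.006,-0.193,0.431],"travel":[2.152,-0.547,-0.158],"grip":1},
    {"turn":[0.006,-0.193,0.431],"travel":[2.152,-0.547,-0.158],"grip":1},
    {"turn":[0.006,-0.193,0.431],"travel":[2.152,-0.547,-0.158],"grip":1},
    {"turn":[0.006,-0.193,0.431],"travel":[2.152,-0.547,-0.158],"grip":1},
    {"turn":[0.006,-0.193,0.431],"travel":[2.152,-0.547,-0.158],"grip":1},
    {"turn":[0.006,-0.193,0.431],"travel":[2.152,-0.547,-0.158],"grip":1},
    {"turn":[0.006,-0.193,0.431],"travel":[2.152,-0.547,-0.158],"grip":1},
    {"turn":[0.006,-0.193,0.431],"travel":[2.152,-0.547,-0.158],"grip":1},
  ],
)

```text
time: 7.8
ee_pos: [0.6258, 0.2403, 0.194]
ee_rot: [2.69, -0.0, 1.27]
force: [0.6, -0.1, -3.3]
width: 0.131
grasp_force: 58.6
```

Request:
carry_out(
  steps=[
    {"turn":[0,0,0],"travel":[0,0,0],"grip":1},
    {"turn":[0,0,0],"travel":[0,0,0],"grip":1},
    {"turn":[0,0,0],"travel":[0,0,0],"grip":1},
  ],
)

```text
time: 8.1
ee_pos: [0.6259, 0.2387, 0.1941]
ee_rot: [2.689, -0.0, 1.27]
force: [0.5, 0.5, -2.9]
width: 0.128
grasp_force: 58.6
```

Run:
```python
from h import *
h=np.array([.5587,.2569,.078])
p,R=tcp_for_knuckle(h+[0,0,.05],-17.2,26); rows(p,R,1)
w=grab("wrist","w4")["color"];a=grab("scene","a4")["color"];b=grab("side","b4")["color"]
r=lambda im,x,y,W,H:cv2.resize(im[y:y+H,x:x+W],(400,300),interpolation=cv2.INTER_CUBIC)
o=np.vstack([np.hstack([r(w,0,60,256,192),r(w,0,40,160,120)]),np.hstack([r(a,230,215,133,100),r(b,110,220,160,120)])])
cv2.imwrite("pics/c4.png",o[:,:,::-1])
```

```text
1 rows turn [-0.095  0.014 -0.032] travel [ 0.056  0.048 -0.091]
```

View pics/c4.png

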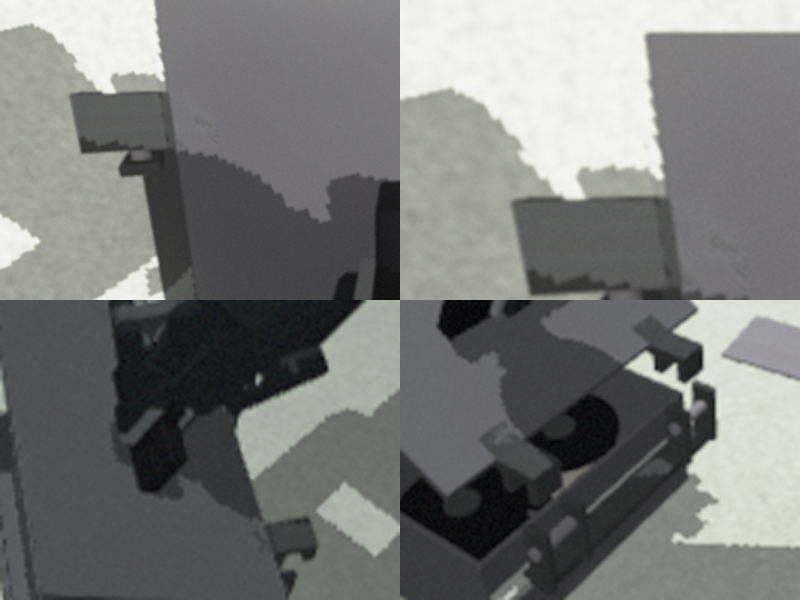

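Wrist view (top): the left hook at crop (115,120), with the inner cheek and a bit of pin peeking out below it at (140,160). Side view: both hooks hover above the brackets. I now overlay the expected cheek and hook edges in the side camera, so one camera gives the relative offset.

Run:
```python
from h import *
h=np.array([.5587,.2569,.078]);B=Ro.from_euler("z",-17.2,degrees=True).as_matrix()
b0=load("side0");b4=load("b4")
from cell import observe
s=observe();R=Rrpy(s["ee_rot"]);g=s["ee_pos"]+R@OFF;L=np.column_stack([R[:,1],R[:,0],-R[:,2]])
def panel(f,pts,W=66):
    P=np.array([proj(f,p) for p,_ in pts]);c=P.mean(0);x,y=int(c[0]-W/2),int(c[1]-W*.375);k=400/W
    im=cv2.resize(f["color"][y:y+int(W*.75)+1,x:x+W],None,fx=k,fy=k,interpolation=cv2.INTER_CUBIC)[:300]
    print(x,y,k)
    for q,(_,col) in zip(P,pts): u=((q-[x,y]+.5)*k-.5).round().astype(int);cv2.circle(im,tuple(map(int,u)),2,col,-1)
    return im
C=[(255,0,0),(255,255,0),(0,255,0),(0,255,255)]
pan=[]
for sg in(1,-1):
    pan.append(panel(b0,[(h+B@np.array([-.008,sg*.06+d,.014]),C[i]) for i,d in enumerate((-.016,-.011,.011,.016))]))
for sg in(1,-1):
    st=g+L@np.array([-.092,sg*.06,-.021]);
    pan.append(panel(b4,[(st+L@(np.array([0,d,0]))+B@np.array([e,0,-.008]),C[i]) for i,(d,e) in enumerate([(-.009,-.012),(.009,-.012),(.009,-.006),(.009,.006)])]))
o=np.vstack([np.hstack(pan[:2]),np.hstack(pan[2:])]);cv2.imwrite("pics/ov.png",o[:,:,::-1])
```

```text
136 288 6.0606060606060606
192 239 6.0606060606060606
130 273 6.0606060606060606
189 225 6.0606060606060606
```

View pics/ov.png

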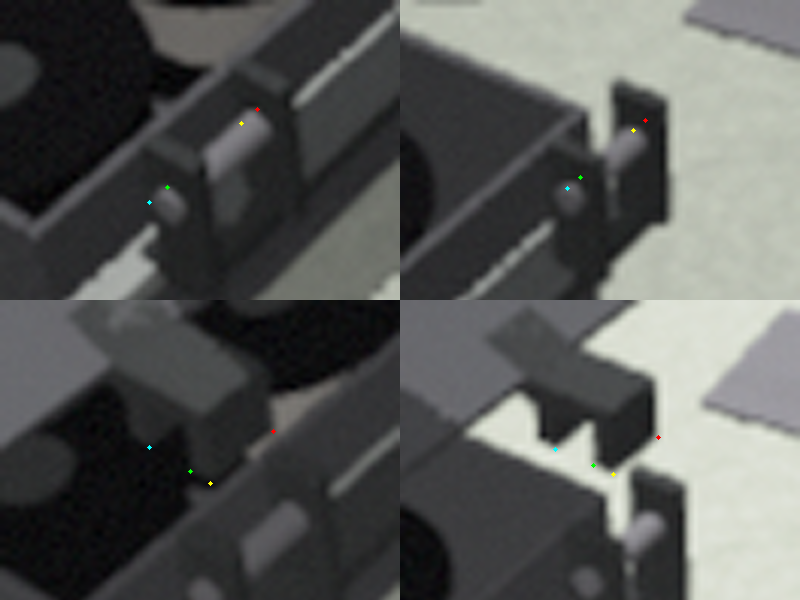

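Bottom: predicted hook corners agree with the image within ≈1 mm, so the grip offset holds. Top: the cheeks lie up and right of the prediction, e.g. near outer cheek corner (207,165) against (167,187). So the rail is shifted about -9 mm along y. Solving that with rays now.

Run:
```python
from h import *
np.set_printoptions(precision=1,suppress=True)
h=np.array([.5587,.2569,.078]);B=Ro.from_euler("z",-17.2,degrees=True).as_matrix();f=load("side0")
def bx(u,o,z,px=0): 
    uv=(np.array(u)-[px,0]+.5)/6.0606-.5+o;return 1e3*B.T@(onz(f,uv,z)-h)
n=(136,288);r=(192,239)
for nm,u,o,z,px in [("near pin axis a",(212,164),n,.078,0),("near pin axis b",(262,120),n,.078,0),("near boss",(171,205),n,.078,0),
 ("far pin axis",(627,145),r,.078,400),("far boss",(570,198),r,.078,400),
 ("n outer cheek -x-y (-8,71)",(207,165),n,.092,0),("n outer +x-y (8,71)",(163,132),n,.092,0),("n inner cheek -x-y(-8,44)",(288,90),n,.092,0),("n inner +x -y (8,44)",(248,63),n,.092,0),
 ("f inner -x-y (-8,-76)",(667,98),r,.092,400),("f inner +x+y(8,-71)",(613,82),r,.092,400),("f outer +x+y(8,-44)",(555,143),r,.092,400),("f outer -x-y(-8,-49)",(608,158),r,.092,400)]:
    print(nm,bx(u,o,z,px))
```

```text
near pin axis a [-0.5 52.2  0. ]
near pin axis b [-0.5 36.4  0. ]
near boss [-1.5 65.6  0. ]
far pin axis [  0.6 -79.    0. ]
far boss [ -0.1 -54.    0. ]
n outer cheek -x-y (-8,71) [-10.6  61.8  14. ]
n outer +x-y (8,71) [ 4.  60.3 14. ]
n inner cheek -x-y(-8,44) [-9.8 36.  14. ]
n inner +x -y (8,44) [ 3.4 34.9 14. ]
f inner -x-y (-8,-76) [ -7.3 -86.4  14. ]
f inner +x+y(8,-71) [  8.5 -84.   14. ]
f outer +x+y(8,-44) [  5.3 -55.8  14. ]
f outer -x-y(-8,-49) [ -9.4 -58.6  14. ]
```

Rail shift ≈ -9.5 mm, pin axis x within 1 mm, yaw ≈ -16.9°. Moving over the shifted pins, 30 mm above seat.

Run:
```python
from h import *
h=np.array([.5587,.2569,.078]);B=Ro.from_euler("z",-16.9,degrees=True).as_matrix()
p,R=tcp_for_knuckle(h+B@np.array([-.0004,-.0094,.030]),-16.9,26); rows(p,R,6);print(p)
```

```text
6 rows turn [-0.013  0.024 -0.054] travel [-0.14  -0.147  0.283]
[0.62307549 0.23065236 0.17511421]
```

Request:
carry_out(
  steps=[
    {"turn":[0,0,-0.05],"travel":[-0.14,-0.147,0.283],"grip":1},
    {"turn":[0,0,-0.05],"travel":[-0.14,-0.147,0.283],"grip":1},
    {"turn":[0,0,-0.05],"travel":[-0.14,-0.147,0.283],"grip":1},
    {"turn":[0,0,-0.05],"travel":[-0.14,-0.147,0.283],"grip":1},
    {"turn":[0,0,-0.05],"travel":[-0.14,-0.147,0.283],"grip":1},
    {"turn":[0,0,-0.05],"travel":[-0.14,-0.147,0.283],"grip":1},
    {"turn":[0,0,0],"travel":[0,0,0],"grip":1},
    {"turn":[0,0,0],"travel":[0,0,0],"grip":1},
  ],
)

```text
time: 9.05
ee_pos: [0.623, 0.2314, 0.175]
ee_rot: [2.689, 0.002, 1.275]
force: [-0.1, -0.3, -2.9]
width: 0.129
grasp_force: 58.6
```

Run:
```python
from h import *
h=np.array([.5587,.2569,.078]);B=Ro.from_euler("z",-16.9,degrees=True).as_matrix()
p,R=tcp_for_knuckle(h+B@np.array([-.0004,-.0094,.030]),-16.9,26); rows(p,R,1)
f=grab("side","b5");
t=[]
for (x,y) in((132,283),(190,232)): t.append(cv2.resize(f["color"][y:y+60,x:x+66],(400,364),interpolation=cv2.INTER_CUBIC))
w=grab("wrist","w5")["color"]
t2=cv2.resize(w[90:180,20:140],(320,236),interpolation=cv2.INTER_CUBIC)
o=np.zeros((600,800,3),np.uint8);o[:364]=np.hstack(t);o[364:,:320]=t2;cv2.imwrite("pics/b5.png",o[:,:,::-1])
```

```text
1 rows turn [-0.075  0.121  0.027] travel [-0.071  0.032  0.003]
```

View pics/b5.png

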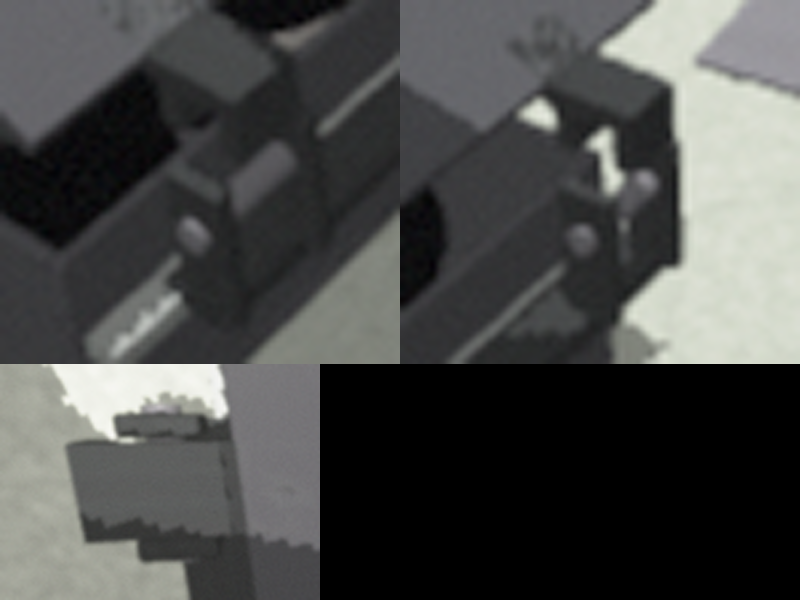

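Run:
```python
from h import *
from cell import observe
np.set_printoptions(precision=1,suppress=True)
f=load("w5");h=np.array([.5587,.2569,.078]);B=Ro.from_euler("z",-16.9,degrees=True).as_matrix()
s=observe();R=Rrpy(s["ee_rot"]);g=s["ee_pos"]+R@OFF;L=np.column_stack([R[:,1],R[:,0],-R[:,2]]);m=g+L@np.array([-.092,0,-.021])
print("seat mid now",1e3*B.T@(m-h))
def q(u,z): return 1e3*B.T@(onz(f,(np.array(u)-[0,364]+.5)/(320/120)-.5+[20,90],z)-h)
for nm,u in [("upcheek out",(160,414)),("upcheek in",(160,435)),("lowcheek out",(180,560)),("lowcheek outL",(142,561)),("upcheek L",(115,425)),("upcheek R",(203,425))]: print(nm,q(u,.092))
for t in(.006,.010):
  print([ (nm,q(u,m[2]+t)) for nm,u in [("hook +y",(110,443)),("hook -y",(100,542)),("hook -x",(75,490))]])
```

```text
seat mid now [-0.7 -8.7 30.2]
upcheek out [-0.5 66.4 14. ]
upcheek in [-1.2 62.2 14. ]
lowcheek out [-1.3 35.2 14. ]
lowcheek outL [-8.5 35.6 14. ]
upcheek L [-8.9 64.3 14. ]
upcheek R [ 7.2 64.2 14. ]
[('hook +y', array([-7.4, 61.3, 36.2])), ('hook -y', array([-11.9,  43.3,  36.2])), ('hook -x', array([-14.1,  53.1,  36.2]))]
[('hook +y', array([-6.8, 61.4, 40.2])), ('hook -y', array([-11.2,  43.8,  40.2])), ('hook -x', array([-13.4,  53.4,  40.2]))]
```

The wrist rays put the cheek pair's centre at y=50.9, x≈-0.9 and the hook's centre at y≈52.4, x≈-1.6. So I shift -1.5 mm in y and +0.6 mm in x, then lower 16 mm gently.

Request:
carry_out(
  steps=[
    {"turn":[0,0,0],"travel":[-0.15,0.05,0.03],"grip":1},
    {"turn":[0,0,0],"travel":[0,0,0],"grip":1},
    {"turn":[0,0,0],"travel":[0,-0.09,0.18],"grip":1},
    {"turn":[0,0,0],"travel":[0,-0.09,0.18],"grip":1},
    {"turn":[0,0,0],"travel":[0,-0.09,0.18],"grip":1},
    {"turn":[0,0,0],"travel":[0,-0.09,0.18],"grip":1},
    {"turn":[0,0,0],"travel":[0,-0.09,0.18],"grip":1},
    {"turn":[0,0,0],"travel":[0,-0.09,0.18],"grip":1},
    {"turn":[0,0,0],"travel":[0,-0.09,0.18],"grip":1},
    {"turn":[0,0,0],"travel":[0,-0.09,0.18],"grip":1},
    {"turn":[0,0,0],"travel":[0,0,0],"grip":1},
  ],
)

```text
time: 10.25
ee_pos: [0.6228, 0.2298, 0.1585]
ee_rot: [2.69, 0.002, 1.275]
force: [1.0, -0.3, -3.1]
width: 0.135
grasp_force: 58.6
```

Run:
```python
from h import *
from cell import observe
np.set_printoptions(precision=2,suppress=True)
h=np.array([.5587,.2569,.078]);B=Ro.from_euler("z",-16.9,degrees=True).as_matrix()
s=observe();R=Rrpy(s["ee_rot"]);g=s["ee_pos"]+R@OFF;L=np.column_stack([R[:,1],R[:,0],-R[:,2]]);m=g+L@np.array([-.092,0,-.021])
print(1e3*B.T@(m-h),s["force"],s["wrist_torque"])
```

```text
[ -0.58 -10.42  13.49] [ 0.96 -0.27 -3.15] [ 0.13  0.4  -0.01]
```

Height is 13.5 mm with no contact force, so the prongs are between the cheeks. Continuing 5 mm to test the pin entry.

Request:
carry_out(
  steps=[
    {"turn":[0,0,0],"travel":[0,-0.044,0.09],"grip":1},
    {"turn":[0,0,0],"travel":[0,-0.044,0.09],"grip":1},
    {"turn":[0,0,0],"travel":[0,-0.044,0.09],"grip":1},
    {"turn":[0,0,0],"travel":[0,-0.044,0.09],"grip":1},
    {"turn":[0,0,0],"travel":[0,-0.044,0.09],"grip":1},
    {"turn":[0,0,0],"travel":[0,0,0],"grip":1},
  ],
)

```text
time: 10.85
ee_pos: [0.6228, 0.2298, 0.1537]
ee_rot: [2.689, 0.002, 1.275]
force: [0.4, 0.2, -3.5]
width: 0.126
grasp_force: 58.6
```

Request:
carry_out(
  steps=[
    {"turn":[0,0,0],"travel":[0,-0.044,0.09],"grip":1},
    {"turn":[0,0,0],"travel":[0,-0.044,0.09],"grip":1},
    {"turn":[0,0,0],"travel":[0,-0.044,0.09],"grip":1},
    {"turn":[0,0,0],"travel":[0,-0.044,0.09],"grip":1},
    {"turn":[0,0,0],"travel":[0,-0.044,0.09],"grip":1},
    {"turn":[0,0,0],"travel":[0,-0.044,0.09],"grip":1},
    {"turn":[0,0,0],"travel":[0,0,0],"grip":1},
  ],
)

```text
time: 11.55
ee_pos: [0.6228, 0.2298, 0.1476]
ee_rot: [2.689, 0.002, 1.275]
force: [-0.4, 0.6, -3.1]
width: 0.133
grasp_force: 58.6
```

Height is ≈2.6 mm with still no contact. Creeping down to find the seat.

Request:
carry_out(
  steps=[
    {"turn":[0,0,0],"travel":[0,-0.022,0.045],"grip":1},
    {"turn":[0,0,0],"travel":[0,-0.022,0.045],"grip":1},
    {"turn":[0,0,0],"travel":[0,-0.022,0.045],"grip":1},
    {"turn":[0,0,0],"travel":[0,-0.022,0.045],"grip":1},
    {"turn":[0,0,0],"travel":[0,0,0],"grip":1},
  ],
)

```text
time: 12.05
ee_pos: [0.6228, 0.2298, 0.1457]
ee_rot: [2.689, 0.002, 1.275]
force: [0.1, 0.0, -3.2]
width: 0.132
grasp_force: 58.6
```

Request:
carry_out(
  steps=[
    {"turn":[0,0,0],"travel":[0,-0.022,0.045],"grip":1},
    {"turn":[0,0,0],"travel":[0,-0.022,0.045],"grip":1},
    {"turn":[0,0,0],"travel":[0,0,0],"grip":1},
  ],
)

```text
time: 12.35
ee_pos: [0.6229, 0.2299, 0.145]
ee_rot: [2.689, 0.002, 1.275]
force: [-0.7, -1.0, -1.1]
width: 0.129
grasp_force: 58.8
```

Request:
carry_out(
  steps=[
    {"turn":[0,0,0],"travel":[0,-0.022,0.045],"grip":1},
    {"turn":[0,0,0],"travel":[0,0,0],"grip":1},
  ],
)

```text
time: 12.55
ee_pos: [0.6231, 0.2299, 0.1448]
ee_rot: [2.688, 0.002, 1.275]
force: [1.1, 0.7, 0.5]
width: 0.132
grasp_force: 59.2
```

Contact comes exactly at the predicted seat height (0 mm), so both knuckles are down. Now swing about the hinge axis in 1° rows.

```bash
cat >> h.py <<'E'
PIV=None
def swing(to,n,piv=None):
    from cell import observe
    s=observe();R=Rrpy(s["ee_rot"]);L=np.column_stack([R[:,1],R[:,0],-R[:,2]])
    v=np.array([-.092,0,-.021]);P=s["ee_pos"]+R@OFF+L@v
    sl=np.degrees(np.arcsin(L[2,0]));yaw=np.degrees(np.arctan2(L[1,0],L[0,0]))
    print("pivot",P.round(4),"slope",sl.round(2),"yaw",yaw.round(2),"tilt y",np.degrees(np.arcsin(L[2,1])).round(2),"F",s["force"].round(1))
    if piv is None: piv=P
    p,Rt=tcp_for_knuckle(piv,yaw,to);return rows(p,Rt,n)
E
python3 -c "
from h import *
swing(18,8);swing(0,26)"
```

```text
pivot [0.5555 0.2472 0.0777] slope 25.97 yaw -16.87 tilt y -0.1 F [1.1 0.7 0.5]
8 rows turn [ 0.997  0.014 -0.001] travel [-0.001  0.05   0.16 ]
pivot [0.5555 0.2472 0.0777] slope 25.97 yaw -16.87 tilt y -0.1 F [1.1 0.7 0.5]
26 rows turn [ 0.999  0.004 -0.001] travel [-0.     0.051  0.161]
```

Request:
carry_out(
  steps=[
    {"turn":[1,0,0],"travel":[0,0.051,0.161],"grip":1},
    {"turn":[1,0,0],"travel":[0,0.051,0.161],"grip":1},
    {"turn":[1,0,0],"travel":[0,0.051,0.161],"grip":1},
    {"turn":[1,0,0],"travel":[0,0.051,0.161],"grip":1},
    {"turn":[1,0,0],"travel":[0,0.051,0.161],"grip":1},
    {"turn":[1,0,0],"travel":[0,0.051,0.161],"grip":1},
    {"turn":[1,0,0],"travel":[0,0.051,0.161],"grip":1},
    {"turn":[1,0,0],"travel":[0,0.051,0.161],"grip":1},
    {"turn":[0,0,0],"travel":[0,0,0],"grip":1},
  ],
)

```text
time: 13.45
ee_pos: [0.6314, 0.2271, 0.1339]
ee_rot: [2.83, 0.002, 1.275]
force: [-0.5, 1.3, 5.1]
width: 0.128
grasp_force: 59.6
```

```bash
python3 -c "
from h import *
swing(9,9,np.array([.5555,.2472,.0777]))"
```

```text
pivot [0.5555 0.247  0.0773] slope 17.88 yaw -16.92 tilt y -0.11 F [-0.5  1.3  5.1]
9 rows turn [ 0.986  0.013 -0.001] travel [0.002 0.05  0.154]
```

Request:
carry_out(
  steps=[
    {"turn":[1,0,0],"travel":[0,0.05,0.154],"grip":1},
    {"turn":[1,0,0],"travel":[0,0.05,0.154],"grip":1},
    {"turn":[1,0,0],"travel":[0,0.05,0.154],"grip":1},
    {"turn":[1,0,0],"travel":[0,0.05,0.154],"grip":1},
    {"turn":[1,0,0],"travel":[0,0.05,0.154],"grip":1},
    {"turn":[1,0,0],"travel":[0,0.05,0.154],"grip":1},
    {"turn":[1,0,0],"travel":[0,0.05,0.154],"grip":1},
    {"turn":[1,0,0],"travel":[0,0.05,0.154],"grip":1},
    {"turn":[1,0,0],"travel":[0,0.05,0.154],"grip":1},
    {"turn":[0,0,0],"travel":[0,0,0],"grip":1},
  ],
)

```text
time: 14.45
ee_pos: [0.6388, 0.2247, 0.1212]
ee_rot: [2.987, 0.002, 1.275]
force: [-1.1, 0.1, 2.4]
width: 0.132
grasp_force: 59.2
```

```bash
python3 -c "
from h import *
swing(2,7,np.array([.5555,.2472,.0777]))"
```

```text
pivot [0.5553 0.2469 0.0776] slope 8.87 yaw -16.93 tilt y -0.13 F [-1.1  0.1  2.4]
7 rows turn [ 0.981  0.019 -0.001] travel [0.004 0.051 0.157]
```

Request:
carry_out(
  steps=[
    {"turn":[1,0.02,0],"travel":[0,0.051,0.159],"grip":1},
    {"turn":[1,0.02,0],"travel":[0,0.051,0.159],"grip":1},
    {"turn":[1,0.02,0],"travel":[0,0.051,0.159],"grip":1},
    {"turn":[1,0.02,0],"travel":[0,0.051,0.159],"grip":1},
    {"turn":[1,0.02,0],"travel":[0,0.051,0.159],"grip":1},
    {"turn":[1,0.02,0],"travel":[0,0.051,0.159],"grip":1},
    {"turn":[0.5,0,0],"travel":[0,0.026,0.08],"grip":1},
    {"turn":[0,0,0],"travel":[0,0,0],"grip":1},
  ],
)

```text
time: 15.25
ee_pos: [0.6429, 0.2236, 0.1115]
ee_rot: [3.1, 0.0, 1.275]
force: [0.8, -0.4, 1.3]
width: 0.131
grasp_force: 59.1
```

```bash
python3 -c "
from h import *
swing(0,5,np.array([.5555,.2472,.0777]))"
```

```text
pivot [0.5553 0.2471 0.0779] slope 2.4 yaw -16.93 tilt y -0.01 F [ 0.8 -0.4  1.3]
5 rows turn [ 0.48   0.001 -0.   ] travel [0.003 0.028 0.081]
```

Request:
carry_out(
  steps=[
    {"turn":[0.5,0,0],"travel":[0,0.027,0.082],"grip":1},
    {"turn":[0.5,0,0],"travel":[0,0.027,0.082],"grip":1},
    {"turn":[0.5,0,0],"travel":[0,0.027,0.082],"grip":1},
    {"turn":[0.4,0,0],"travel":[0,0.02,0.066],"grip":1},
    {"turn":[0,0,0],"travel":[0,0,0],"grip":1},
  ],
)

```text
time: 15.75
ee_pos: [0.6438, 0.2233, 0.1085]
ee_rot: [3.133, 0.0, 1.275]
force: [0.5, -0.4, 1.5]
width: 0.129
grasp_force: 59.1
```

```bash
python3 -c "
from h import *
swing(0,1,np.array([.5555,.2472,.0777]))"
```

```text
pivot [0.5552 0.2472 0.0779] slope 0.5 yaw -16.92 tilt y -0.0 F [ 0.5 -0.4  1.5]
1 rows turn [ 0.499  0.004 -0.   ] travel [0.012 0.052 0.103]
```

Request:
carry_out(
  steps=[
    {"turn":[0.25,0,0],"travel":[0,0.015,0.04],"grip":1},
    {"turn":[0.25,0,0],"travel":[0,0.015,0.04],"grip":1},
    {"turn":[0,0,0],"travel":[0,0,0],"grip":1},
  ],
)

```text
time: 16.05
ee_pos: [0.6441, 0.2234, 0.108]
ee_rot: [3.141, -0.0, 1.276]
force: [-0.9, 0.7, 2.2]
width: 0.129
grasp_force: 59.4
```

```bash
python3 -c "
from h import *
swing(0,1,np.array([.5555,.2472,.0777]))
f=grab('side','b6')['color'];a=grab('scene','a6')['color']
o=np.hstack([cv2.resize(f[170:370,60:260],(400,400),interpolation=cv2.INTER_CUBIC),cv2.resize(a[200:360,200:360],(400,400),interpolation=cv2.INTER_CUBIC)])
cv2.imwrite('pics/b6.png',o[:,:,::-1])"
```

```text
pivot [0.5552 0.2473 0.0782] slope 0.02 yaw -16.91 tilt y 0.0 F [-0.9  0.7  2.2]
1 rows turn [ 0.021 -0.     0.   ] travel [0.004 0.034 0.049]
```

View pics/b6.png

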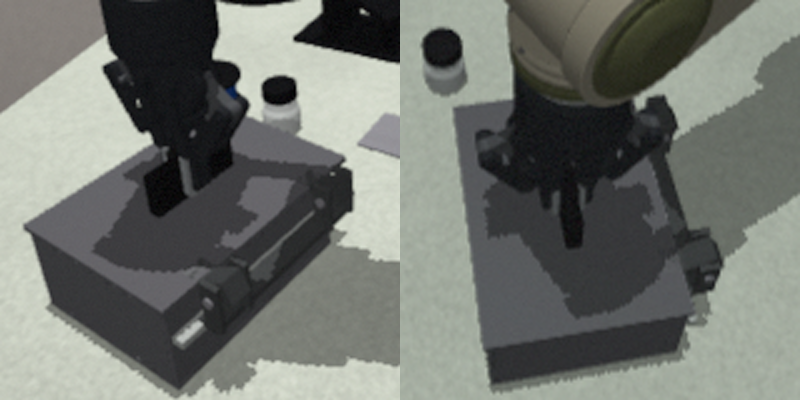

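The lid lies flat over the box with both hooks in the brackets, side crop (225,290) and (325,190). A last 0.5 mm settling move confirms rim contact before I let go.

Request:
carry_out(
  steps=[
    {"turn":[0,0,0],"travel":[0,0.01,0.03],"grip":1},
    {"turn":[0,0,0],"travel":[0,0,0.02],"grip":1},
    {"turn":[0,0,0],"travel":[0,0,0],"grip":1},
  ],
)

```text
time: 16.45
ee_pos: [0.6441, 0.2234, 0.1079]
ee_rot: [3.141, -0.0, 1.276]
force: [-1.8, 0.4, 5.8]
width: 0.131
grasp_force: 59.8
```

Force climbs without motion, so the lid is resting on the rim. Releasing and retreating straight up.

Request:
carry_out(
  steps=[
    {"turn":[0,0,0],"travel":[0,0,0],"grip":0.8},
    {"turn":[0,0,0],"travel":[0,0,0],"grip":0.6},
    {"turn":[0,0,0],"travel":[0,0,0],"grip":0.4},
    {"turn":[0,0,0],"travel":[0,0,0],"grip":0.3},
    {"turn":[0,0,0],"travel":[0,0,0],"grip":0.3},
    {"turn":[0,0,0],"travel":[0,0,0],"grip":0.3},
    {"turn":[0,0,0],"travel":[0,0,0],"grip":0.3},
    {"turn":[0,0,0],"travel":[0,0,-0.5],"grip":0.3},
    {"turn":[0,0,0],"travel":[0,0,-1],"grip":0.3},
    {"turn":[0,0,0],"travel":[0,0,-1.5],"grip":0.3},
    {"turn":[0,0,0],"travel":[0,0,-2],"grip":0.3},
    {"turn":[0,0,0],"travel":[0,0,-2],"grip":0.3},
    {"turn":[0,0,0],"travel":[0,0,-2],"grip":0.3},
    {"turn":[0,0,0],"travel":[0,0,-2],"grip":0.3},
    {"turn":[0,0,0],"travel":[0,0,-2],"grip":0.3},
    {"turn":[0,0,0],"travel":[0,0,0],"grip":0.3},
  ],
)

```text
time: 18.05
ee_pos: [0.6449, 0.2235, 0.2413]
ee_rot: [3.135, -0.003, 1.276]
force: [0.7, -0.0, -0.3]
width: 0.702
grasp_force: 0.0
```

```bash
python3 -c "
from h import *
f=grab('side','b7')['color'];a=grab('wrist','w7')['color']
o=np.hstack([cv2.resize(f[110:370,20:280],(400,400),interpolation=cv2.INTER_CUBIC),cv2.resize(a,(400,300))[[min(i,299) for i in range(400)]]])
cv2.imwrite('pics/b7.png',o[:,:,::-1])"
```

```text
(no output)
```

View pics/b7.png

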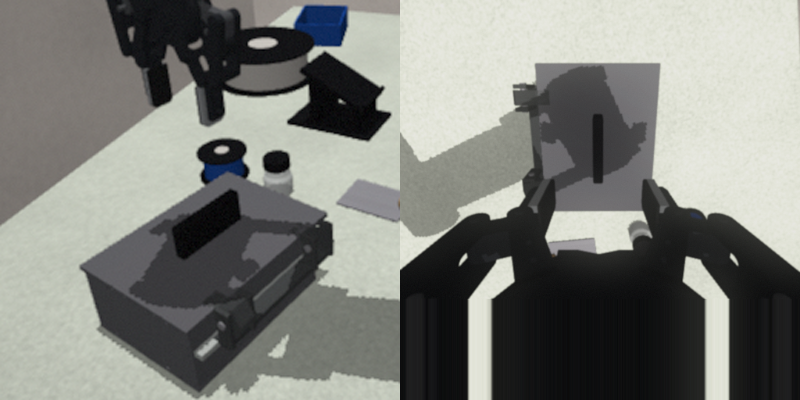

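The lid is closed and level on the box, with both hooks in their brackets. The gripper is clear, and the spool, jar and scraper are where they were.

```bash
python3 -c "
from cell import job_done
print(job_done())"
```

```text
the job is handed in; nothing more can be done
None
```

The lid is back on the grey dry box: both hook knuckles went down over the pins, it was swung down slowly until flat on the rim, then released and handed in at about 18 s, and I saw no sign that the jar, scraper or spool had moved.

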